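# Hang the lid caddy, then hold the sprung lid feeder open for refilling

### The arm

A 7-joint arm with a two-finger parallel gripper is mounted at the origin on the work surface. World frame = base frame: x ahead of the robot, y to its left, z up, the work surface at z = 0. Lengths are in m, angles in rad, forces in N, time in s.
With the tool pointing down it reaches from about 0.4 to 0.875 m from the base axis. Payload 19.3 kg.
Tool frame: the origin (TCP) lies on the front face of the gripper's body, between the roots of the fingers; the fingertips stand 73 mm ahead of it and the grasp point (between the pads) lies 54 mm ahead of it; y points along the fingers, z is the direction in which the jaws open and shut, and the axes are right-handed (so a half turn about y gives the same grasp; the last joint's range is limited). The gripper opens to 85 mm and grips with 20 to 120 N. Pads are 22 mm wide; open, the fingers measure 114 mm over their backs; the gripper's body (76 mm by 85 mm) begins 54 mm behind the grasp point. The pads swing forward as they close: fully open they stand 13 mm farther back than shut.
Start: joints at [-1.216, 0.521, -0.036, 1.599, 0.021, 1.021, -0.113], TCP at [0.258, 0.569, 0.304] pointing down, gripper open.
Joint ranges: [-2.91, 2.91], [-0.3, 2.13], [-1.5, 1.42], [0.17, 2.43], [-1.26, 4.41], [0.16, 1.93], [-2.52, 2.52]. Speed limits (rad/s): [1.89, 1.89, 2.39, 2.39, 3.01, 3.01, 3.01].

### API

Orientations are given as a rotation vector (axis times angle).
In Python, from cell import arm gives the robot as it stands.
- The arm moves only by the shell command python3 -m jog 'ROWS'. ROWS is JSON, a list that holds one entry, the list of rows, each a list of 7 numbers: the turn, a rotation vector about the tool's x, y, z in rad, then the shift along the tool's x, y, z in cm, then the finger opening in cm, from 0 to 8.54. A call has 1 to 5 rows; each row is the pose to reach, as a shift and turn from the pose commanded when the call began, along the tool's axes at that moment; what a row does not reach only later rows make up. A row lasts 1/8 s, in which the tool goes at most 62.5 mm and 10.7 degrees, less where a joint would pass 70% of its speed; a pose out of reach is approached as far as the arm can. A call with a gripper value outside its range is refused whole. The fingers move at their own pace and stop on an object; the grip force is fixed at half the most. Time passes only in rows, so rows that repeat a pose let the fingers close. It gives the time, the measured TCP pose, the force and the opening at its end, in the units of the state.
- arm.read_state(): the state, without advancing time (a new reading comes with each control period).
- arm.read_camera(name): name is "scene" or "top" or "wrist"; returns a dict with "frame" (400x640x3 uint8, red, green, blue), "fx", "fy", "cx", "cy" (pixels), "rvec" (rotation vector, rad) and "tvec" (3), from world to camera coordinates, as OpenCV has them; the wrist camera has in their place "T_tool_cam" (4x4, takes a point from camera to tool coordinates, whose origin is the TCP and whose axes are the tool frame's). Camera axes: x right, y down, z forward; pixel columns grow to the right and rows downward; lengths in m; the calibration is good to about 2 mm. A picture is of the moment at which its call begins: read the wrist's pose just before it. There is no depth.
- arm.finish_job(): hands the job in, once; it reports no verdict.
Trained networks look in a picture, given as the dict that the camera call returned (one of the last four; its "shot" number tells which), for a name from the list of things; names that differ only in an ending like _2 or _b are one class to them, and where a whole thing is asked for, a point or a joint stands for the part that bears it (a point fixed in the world has none). Each returns a list of dicts, best first, with "p" (0 to 1); they miss things now and then, are a little off and sometimes report something else, mostly with a low value. They report only what shows in the picture. A call takes as long as a camera call. They do not tell look-alikes from the thing itself.
- arm.regions_of(thing, picture): "region" (400x640 bool, what is visible of it) and "box" ([left, top, right, bottom] in pixels, round what is visible of it).
The state is a dict: "t": time; "joints": joint angles; "qd": joint speeds; "joint_torque": joint torques, N m; "ee_pos": TCP position; "tool_rot": TCP orientation; "force": force on the tool from outside, world axes, zero at the start; "ft_torque": the same for the moment, N m; "grip_width": finger opening in m.
Only numpy, scipy, OpenCV 4.12 (cv2) and the standard library are available. Lean on these libraries where they do the work, as an engineer would, in place of code of your own. Each camera call takes 0.05 s, during which the arm holds its last target.

### The job

Get the lid feeder ready for a colleague to refill: first hang the green caddy of lids by its handle in the dip of the two-prong hook stand and let go of it, without tipping it. Then push the feeder's sprung orange paddle back along its chute until it has fully passed its click stop, and finish while still holding it back there: the click does not latch, so do not let go at the end. Leave the tin, the jar and the tub where they stand.

Things in the scene. Friction and masses are not known exactly. Their poses are not given: they have to be found in the camera images.
- caddy: Loose green open box full of white lids, 80 (x) x 100 (y) x 45 mm high, about 0.2 to 0.4 kg, standing on the counter, with a rigid steel bail handle over it. Origin at the centre of its underside, z up; its y axis runs along the handle's bar.
- caddy_bar (a point): Middle of the caddy's handle bar, a level round steel bar 12 mm thick along the caddy's y axis, 150 mm above the caddy's underside (centre line). The handle's two uprights, 12 mm thick, stand at y = +-55 mm, so about 98 mm of bar lies free between them. The lids reach 60 mm above the underside.
- hook_stand: Fixed steel stand, on the left or the right. Foot 170 x 150 x 12 mm; post 85 to 101 mm on the +x side of the seat, 230 mm high; from its 90 mm wide cross-bar two parallel 8 mm prongs at y = +-35 mm (62 mm free between) reach to -x. Bring the caddy in from the -x side, bar 240 to 260 mm above the counter: bar over the tips, box under the prongs. Origin under the seat at counter height; z up, y across the prongs.
- hook_seat (a point): Where the middle of the caddy's bar rests: midway between the prongs, 210 mm above the counter. Both prongs dip in a V here, underside 196 mm up. 28 mm to -x they end in tips 228 mm high; 35 mm to +x they rise to 226 mm and run on to the post. The bar is lowered into the V from above, across both prongs (caddy's y along the stand's y, either way round).
- feeder: Fixed lid feeder, placed differently each time, on the side where the hook stand is not. White base 270 (x) x 130 (y) x 12 mm with two steel side rails 45 mm high at y = +-50 mm (94 mm free between), a front lip 30 mm high at x = -126 mm, a dark spring barrel at the rear. Origin at the centre of its underside on the counter; its x axis is the direction in which the paddle is pushed back (away from the robot), z up.
- paddle_face (a point): Point to push: middle of the front face (facing the feeder's -x) of the paddle, 80 mm above the counter; moves with the paddle. The paddle is an upright orange plate 8 mm thick (feeder's x), 80 mm wide (y), from 14 to 105 mm above the counter, sliding along the feeder's x axis. At rest its front face is at x = -50 mm of the feeder, 72 mm clear of the front lip; nothing stands above the chute in front of it.
- follower (a joint): Travel of the paddle along the feeder's +x, in m: 0 at rest (sprung forward), 0.095 against the rear stop. Its spring pushes back with about 4 N at 0 and 11 N at the stop. A sprung brass plunger on the -y rail is ridden over by a steel tooth from 0.050 to 0.070 (about 6 N more at first, then it snaps over at 0.060); the click is fully passed from 0.070 on. Let go, the paddle springs back to 0.
- tin: Yellow and green loose tin, 55 x 85 x 135 mm plus a red cap 12 mm high. Bystander; origin at the centre of its underside.
- jar: Loose amber jar, 60 mm across, 85 mm high. Bystander; origin at the centre of its underside.
- tub: Loose white open tub, 72 mm across, 60 mm high. Bystander; origin at the centre of its underside.
There are look-alikes about, which are no part of the job. What is shaped like the hook_stand but red is not meant.

How it is judged:
On the way, in this order (a step that is already met when the one before it is completed fails the run):
1. the caddy hangs by its handle bar on both prongs, let go and nearly still (x of caddy_bar in the frame of hook_seat between -0.018 and 0.025 m and y of caddy_bar in the frame of hook_seat between -0.02 and 0.02 m and z of caddy_bar in the frame of hook_seat between -0.006 and 0.014 m and angle between caddy's own z axis and vertical below 0.35 rad and angle between the y axis of caddy and the y axis of hook_stand, either way round below 0.25 rad and contact force between caddy and hook_stand above 0.8 N and contact force between caddy and the fingers below 0.1 N and contact force between caddy and the arm below 0.1 N and linear speed of caddy below 0.08 m/s), for 0.3 s.
2. with the caddy hanging, the paddle is pushed back past its click (value of joint follower above 0.07 m), for 0.3 s.
At the end, for the whole second after the job is handed in: The caddy hangs still by its bar on both prongs (about 20 mm about the seat, 0.25 rad square to it, within 20 degrees of upright), untouched by the robot, and the robot itself holds the paddle still past its click: travel above 0.070 m, pushed with over 3 N, nothing wedged against it (all of step 1 and value of joint follower above 0.07 m and velocity of joint follower between -0.02 and 0.02 m/s and (contact force between follower and the fingers above 3 N or contact force between follower and the arm above 3 N) and contact force between follower and tin below 0.3 N and contact force between follower and jar below 0.3 N and contact force between follower and tub below 0.3 N and contact force between follower and caddy below 0.3 N); the arm keeps its last pose, push and grip.
It fails at once if the tin is shifted by more than 25 mm or tipped over (distance of tin from where it was at the start of the episode above 0.025 m or angle between tin's own z axis and vertical above 0.4 rad).
It fails at once if the jar is shifted by more than 25 mm or tipped over (distance of jar from where it was at the start of the episode above 0.025 m or angle between jar's own z axis and vertical above 0.4 rad).
It fails at once if the tub is shifted by more than 25 mm or tipped over (distance of tub from where it was at the start of the episode above 0.025 m or angle between tub's own z axis and vertical above 0.4 rad).
It fails at once if the caddy is tipped by more than 45 degrees, which would spill its lids (angle between caddy's own z axis and vertical above 0.785 rad).
It also fails if it takes over 59 s, if anything falls off the work surface, if the arm or the gripper's body presses on something with over 40 N, if the wrist force passes 120 N, or if a joint passes its speed limit or range.

## Working session

There is one attempt and no reset: what is moved stays moved. The work goes in short steps, Python scripts to look and compute and a shell command to move; the robot and the scene stay as the last step left them, time stands still between calls to the robot, and variables do not carry over. Pictures are saved under pics/ and viewed, and the job is handed in when it is done.

```bash
ls; mkdir -p pics
cat > h.py <<'E'
import numpy as np, cv2
from scipy.spatial.transform import Rotation as R
from cell import arm
def save(n,d): cv2.imwrite('pics/'+n+'.png', d['frame'][:,:,::-1])
def cam(d,s=None):
    K=np.array([[d['fx'],0,d['cx']],[0,d['fy'],d['cy']],[0,0,1.]])
    if 'rvec' in d:
        Rm=R.from_rotvec(d['rvec']).as_matrix(); t=np.array(d['tvec'])
    else:
        T=np.eye(4);T[:3,:3]=R.from_rotvec(s['tool_rot']).as_matrix();T[:3,3]=s['ee_pos']
        M=np.linalg.inv(T@np.array(d['T_tool_cam'])); Rm=M[:3,:3];t=M[:3,3]
    return K,Rm,t
def ray(c,u,v):
    K,Rm,t=c; return -Rm.T@t, Rm.T@np.linalg.inv(K)@np.array([u,v,1.])
def atz(c,u,v,z):
    o,d=ray(c,u,v); return o+d*(z-o[2])/d[2]
def proj(c,P):
    K,Rm,t=c; q=K@(Rm@np.array(P,float)+t); return q[:2]/q[2]
def tri(obs):
    A=np.zeros((3,3));b=np.zeros(3)
    for c,(u,v) in obs:
        o,d=ray(c,u,v);d=d/np.linalg.norm(d);P=np.eye(3)-np.outer(d,d);A+=P;b+=P@o
    x=np.linalg.solve(A,b); return x,[np.round(proj(c,x)-np.array(p),1) for c,p in obs]
E
python3 - <<'E'
from h import *
s=arm.read_state(); print(s)
print('rot',R.from_rotvec(s['tool_rot']).as_matrix().round(3))
import pickle
out={}
for n in ['scene','top','wrist']:
    s=arm.read_state()
    d=arm.read_camera(n); save(n+'0',d); out[n]=(d,s)
    for th in ['caddy','hook_stand','feeder','follower','tin','jar','tub']:
        try: print(n,th,[(round(r['p'],2),r['box']) for r in arm.regions_of(th,d)])
        except Exception as e: print(n,th,e)
pickle.dump(out,open('p0.pkl','wb'))
E
```

```text
pics
{'t': 0.0, 'joints': array([-1.21617195,  0.52204958, -0.03633719,  1.59999434,  0.02118835,
        1.0210996 , -0.11278028]), 'qd': array([ 0.00081984,  0.0002672 ,  0.00160121, -0.00074004, -0.00157004,
        0.00080611,  0.00068335]), 'joint_torque': array([ 1.65654248e-03, -9.27127934e+01,  1.98055789e+00, -3.69914639e+01,
        1.77484425e-02,  8.54061625e-03, -2.55132875e-05]), 'ee_pos': array([0.25751739, 0.56920501, 0.3033083 ]), 'tool_rot': array([-1.54615069,  0.33338653, -0.33310407]), 'force': array([-0.71539296, -0.57731264,  0.28386895]), 'ft_torque': array([-0.02108926, -0.0020411 , -0.04350376]), 'grip_width': 0.08535926038889383}
rot [[ 0.911 -0.     0.412]
 [-0.412 -0.001  0.911]
 [ 0.    -1.    -0.001]]
scene caddy [(0.67, [277.7, 190.8, 315.1, 243.1])]
scene hook_stand [(0.81, [312.5, 124.7, 357.1, 193.3]), (0.65, [351.0, 164.9, 411.3, 248.6]), (0.61, [381.1, 134.5, 428.5, 204.6])]
scene feeder [(0.75, [153.6, 228.0, 218.8, 302.9])]
scene follower [(0.64, [174.7, 227.4, 204.6, 264.6])]
scene tin [(0.78, [334.6, 229.4, 372.0, 283.2])]
scene jar [(0.79, [275.6, 256.7, 294.9, 296.6])]
scene tub [(0.85, [304.5, 254.0, 328.7, 284.5])]
top caddy []
top hook_stand [(0.74, [135.8, 186.0, 222.9, 254.5]), (0.71, [236.2, 113.9, 299.6, 193.4]), (0.57, [215.6, 245.8, 289.3, 320.6]), (0.51, [438.0, 137.8, 511.0, 244.1])]
top feeder [(0.55, [436.6, 137.6, 507.4, 244.0])]
top follower [(0.67, [453.3, 176.7, 486.2, 212.5])]
top tin [(0.64, [310.3, 95.3, 345.6, 128.0])]
top jar [(0.68, [386.3, 113.1, 407.5, 136.3])]
top tub [(0.89, [354.3, 113.3, 374.8, 142.5])]
wrist caddy []
wrist hook_stand [(0.82, [38.3, 172.1, 192.1, 326.6]), (0.75, [279.9, 232.4, 403.3, 361.3])]
wrist feeder []
wrist follower []
wrist tin []
wrist jar []
wrist tub []
```

View pics/scene0.png

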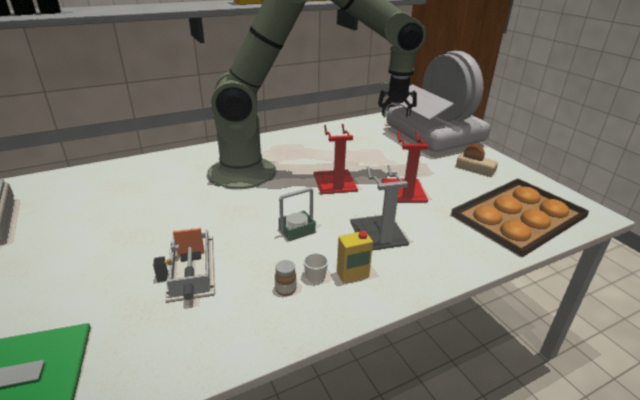

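View pics/top0.png

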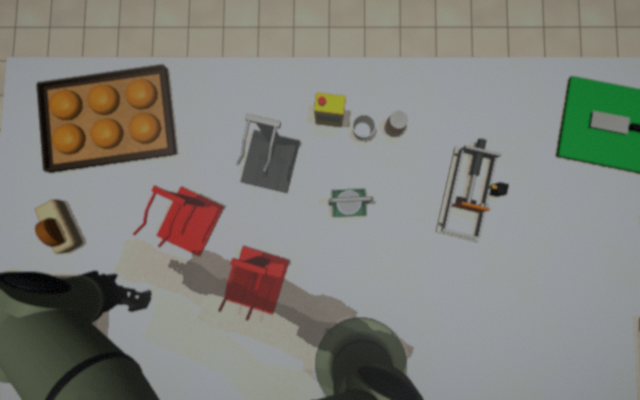

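View pics/wrist0.png

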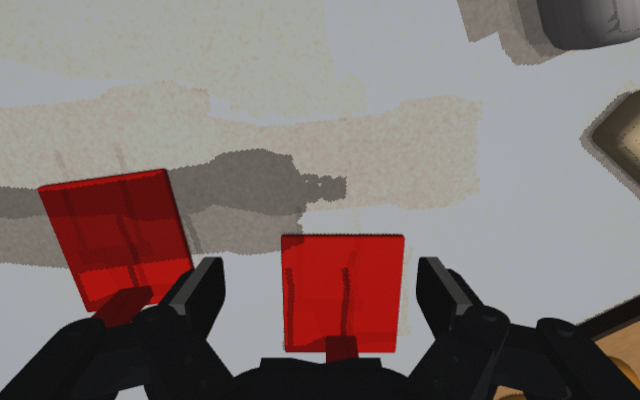

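Run:
```python
from h import *
import pickle
o=pickle.load(open('p0.pkl','rb'))
t=o['top'][0]['frame'][:,:,::-1]; s=o['scene'][0]['frame'][:,:,::-1]
a=cv2.resize(t[80:260,225:385],None,fx=5,fy=5,interpolation=cv2.INTER_CUBIC)[:, :]
cv2.imwrite('pics/ta.png',cv2.resize(t[100:220,225:385],None,fx=5,fy=5,interpolation=cv2.INTER_CUBIC))
cv2.imwrite('pics/tb.png',cv2.resize(t[130:250,400:560],None,fx=5,fy=5,interpolation=cv2.INTER_CUBIC))
cv2.imwrite('pics/sa.png',cv2.resize(s[150:270,265:425],None,fx=5,fy=5,interpolation=cv2.INTER_CUBIC))
cv2.imwrite('pics/sb.png',cv2.resize(s[210:310,130:260],None,fx=6,fy=6,interpolation=cv2.INTER_CUBIC))
c=cam(o['top'][0])
for n,u,v,z in [('caddy bar',350,202,.15),('tin',330,110,.1),('tub',364,128,.06),('jar',396,123,.085),('paddle',470,206,.1),('stand foot',270,165,0.)]: print(n,atz(c,u,v,z).round(3))
print('cam',-c[1].T@c[2], -cam(o['scene'][0])[1].T@o['scene'][0]['tvec'])
print(o['wrist'][0]['T_tool_cam'],o['wrist'][0]['fx'])
```

```text
caddy bar [0.471 0.04  0.15 ]
tin [0.74  0.095 0.1  ]
tub [ 0.699 -0.006  0.06 ]
jar [ 0.707 -0.096  0.085]
paddle [ 0.466 -0.298  0.1  ]
stand foot [0.597 0.281 0.   ]
cam [0.39151008 0.09968426 1.13122265] [ 1.54941089 -0.43150686  0.86171556]
[[ 4.25911104e-05  9.56793142e-01  2.90769463e-01 -7.39951118e-02]
 [-9.98675518e-04 -2.90769278e-01  9.56792678e-01 -7.02942445e-02]
 [ 9.99999500e-01 -3.31135207e-04  9.43141701e-04  5.12916276e-05]
 [ 0.00000000e+00  0.00000000e+00  0.00000000e+00  1.00000000e+00]] 327.7792692991918
```

View pics/ta.png

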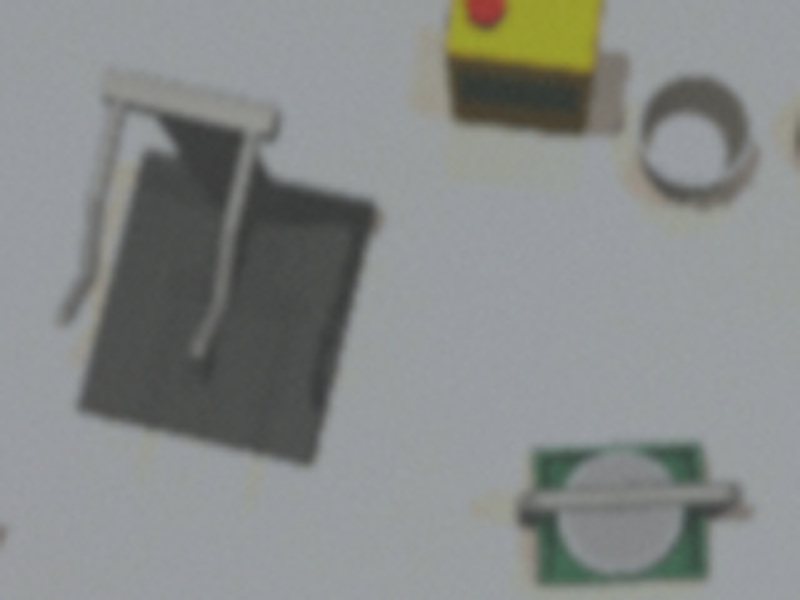

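View pics/tb.png

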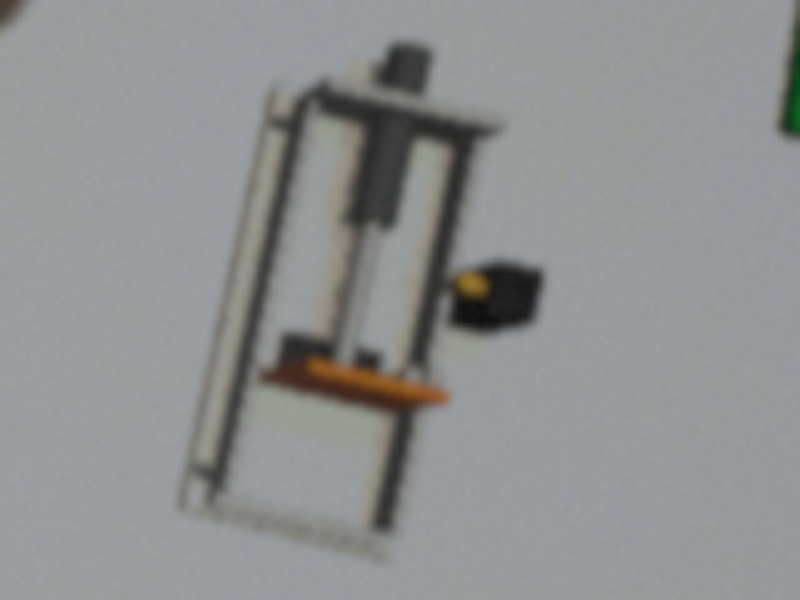

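View pics/sa.png

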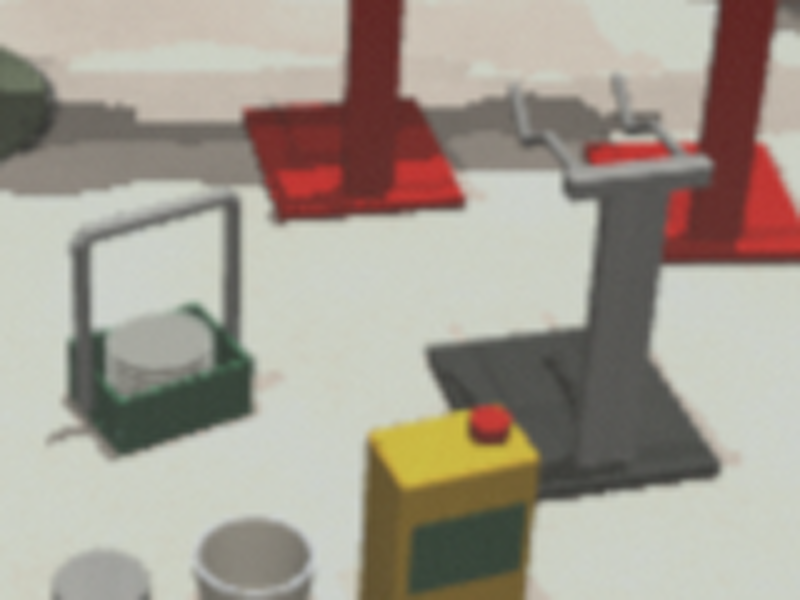

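View pics/sb.png

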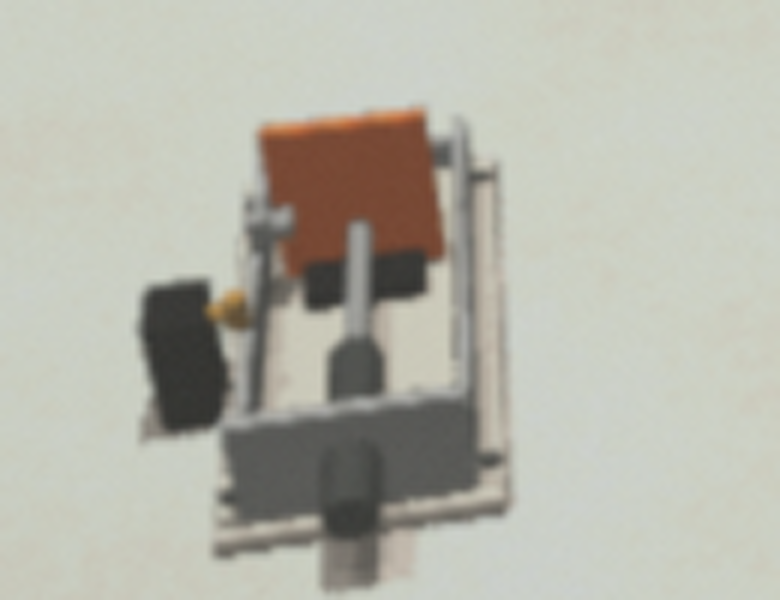

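Run:
```python
from h import *
import pickle
o=pickle.load(open('p0.pkl','rb'))
T=cam(o['top'][0]);S=cam(o['scene'][0])
ta=lambda u,v:(225+u/5,100+v/5)
tb=lambda u,v:(400+u/5,130+v/5)
sa=lambda u,v:(265+u/5,150+v/5)
sb=lambda u,v:(130+u/6,210+v/6)
L=dict(bar_m=(ta(738,492),sa(82,240)),bar_p=(ta(525,502),sa(235,200)),tip_p=(ta(65,322),sa(618,80)),tip_m=(ta(198,352),sa(516,90)),
dip_p=(ta(94,277),sa(628,127)),dip_m=(ta(222,305),sa(530,135)),root_p=(ta(118,102),sa(680,157)),root_m=(ta(250,135),sa(575,172)),
pad_p=(tb(310,360),sb(424,112)),pad_m=(tb(446,398),sb(262,130)))
P={}
for k,(a,b) in L.items():
    x,e=tri([(T,a),(S,b)]);P[k]=x; print(k,x.round(3),np.array(e).tolist())
f=lambda a,b:(P[a]-P[b])
for a,b in [('bar_p','bar_m'),('tip_p','tip_m'),('dip_p','dip_m'),('root_p','root_m'),('pad_p','pad_m')]:
    d=f(a,b);print(a,np.linalg.norm(d).round(4),'yaw of y axis-90',np.degrees(np.arctan2(-d[0],d[1])).round(1),'mid',((P[a]+P[b])/2).round(4))
for a,b in [('root_p','tip_p'),('root_m','tip_m')]:
    d=f(a,b);print(a,np.degrees(np.arctan2(d[1],d[0])).round(1))
# foot corners at z=.012
print('foot')
for u,v in [(150,152),(378,207),(312,464),(80,408)]: print(atz(T,*ta(u,v),.012).round(3))
print('feeder front lip/base, rails')
for u,v,z in [(182,510,.0),(385,555,.03),(205,510,.03),(320,82,.045),(500,130,.045)]: print(atz(T,*tb(u,v),z).round(3))
```

```text
bar_m [ 0.482 -0.018  0.146] [[-1.1, -0.5], [-1.0, -0.1]]
bar_p [0.476 0.095 0.143] [[-0.4, -0.2], [-0.3, 0.0]]
tip_p [0.559 0.328 0.219] [[-0.7, -0.4], [-0.6, 0.1]]
tip_m [0.544 0.26  0.22 ] [[-0.6, -0.3], [-0.5, 0.1]]
dip_p [0.586 0.319 0.2  ] [[-0.8, -0.5], [-0.7, 0.2]]
dip_m [0.572 0.253 0.203] [[-1.1, -0.6], [-1.0, 0.2]]
root_p [0.669 0.3   0.227] [[0.4, 0.2], [0.3, -0.1]]
root_m [0.653 0.234 0.224] [[0.0, 0.0], [0.0, -0.0]]
pad_p [ 0.477 -0.274  0.104] [[-0.4, -0.1], [-0.3, -0.1]]
pad_m [ 0.457 -0.349  0.103] [[-0.5, -0.1], [-0.4, -0.1]]
bar_p 0.1128 yaw of y axis-90 3.4 mid [0.479  0.0384 0.1448]
tip_p 0.0697 yaw of y axis-90 -12.6 mid [0.5514 0.2945 0.2197]
dip_p 0.0678 yaw of y axis-90 -12.2 mid [0.5791 0.2861 0.2016]
root_p 0.0678 yaw of y axis-90 -13.2 mid [0.661  0.2673 0.2252]
pad_p 0.0776 yaw of y axis-90 -15.3 mid [ 0.467  -0.3111  0.1035]
root_p -14.4
root_m -13.4
foot
[0.703 0.328 0.012]
[0.669 0.185 0.012]
[0.509 0.224 0.012]
[0.542 0.368 0.012]
feeder front lip/base, rails
[ 0.393 -0.233  0.   ]
[ 0.367 -0.343  0.03 ]
[ 0.393 -0.238  0.03 ]
[ 0.648 -0.306  0.045]
[ 0.62  -0.412  0.045]
```

```bash
cat >> h.py <<'E'
def pose_yaw(yawdeg):
    # tool y down, tool z horizontal at yaw
    a=np.radians(yawdeg); z=np.array([np.cos(a),np.sin(a),0]); y=np.array([0,0,-1.]); return R.from_matrix(np.c_[np.cross(y,z),y,z])
def plan(p,yaw,grip=8.5,s=None):
    s=s or arm.read_state(); R0=R.from_rotvec(s['tool_rot'])
    sh=R0.inv().apply(np.array(p)-s['ee_pos'])*100; tr=(R0.inv()*pose_yaw(yaw)).as_rotvec()
    n=max(np.linalg.norm(sh)/5.5,np.degrees(np.linalg.norm(tr))/10)
    print('t',round(s['t'],2),'ee',s['ee_pos'].round(4),'turn',tr.round(3),'shift',sh.round(2),'rows>=',round(n,1),'F',s['force'].round(1),'g',round(s['grip_width'],4))
E
python3 - <<'E'
from h import *
import pickle
o=pickle.load(open('p0.pkl','rb'))
T=cam(o['top'][0]);S=cam(o['scene'][0])
print('red feet',[atz(T,*p,.012).round(3) for p in [(197,190),(224,208),(204,254),(159,241),(240,246),(289,264),(275,312),(225,300)]])
print('red top', [atz(T,*p,.228).round(3) for p in [(163,190),(199,201),(135,232),(162,245),(220,308),(250,318)]])
plan([.479,.038,.32],3.4)
plan([.40,.40,.38],45)
E
```

```text
red feet [array([0.515, 0.503, 0.012]), array([0.46 , 0.418, 0.012]), array([0.32 , 0.474, 0.012]), array([0.358, 0.614, 0.012]), array([0.345, 0.365, 0.012]), array([0.293, 0.215, 0.012]), array([0.15 , 0.255, 0.012]), array([0.184, 0.406, 0.012])]
red top [array([0.491, 0.51 , 0.228]), array([0.464, 0.419, 0.228]), array([0.386, 0.575, 0.228]), array([0.355, 0.507, 0.228]), array([0.205, 0.358, 0.228]), array([0.182, 0.285, 0.228])]
t 1.2 ee [0.2576 0.5694 0.3039] turn [ 0.     1.087 -0.   ] shift [ 42.08  -1.61 -39.29] rows>= 10.5 F [ 0.1  0.3 -0.1] g 0.0851
t 1.2 ee [0.2576 0.5694 0.3039] turn [ 0.     0.361 -0.   ] shift [19.96 -7.61 -9.57] rows>= 4.3 F [ 0.1  0.3 -0.1] g 0.0851
```

```bash
python3 -m jog '[[[0,0,0,0,-5,0,8.5],[0,0.1,0,4,-7.6,-1.5,8.5],[0,0.2,0,9,-7.6,-4,8.5],[0,0.28,0,14.5,-7.6,-6.5,8.5],[0,0.36,0,20,-7.6,-9.5,8.5]]]'; python3 -c "
from h import *
plan([.479,.038,.33],3.4)"
```

```text
t: 1.82
ee_pos: [0.4016, 0.3991, 0.3801]
tool_rot: [-1.481, 0.615, -0.615]
force: [1.2, 0.6, 0.7]
grip_width: 0.0852
t 1.82 ee [0.4016 0.3991 0.3801] turn [-0.     0.724 -0.   ] shift [ 31.04   4.99 -20.01] rows>= 6.8 F [1.2 0.6 0.7] g 0.0852
```

```bash
python3 -m jog '[[[0,0.14,0,5,0,-3,8.5],[0,0.29,0,10.5,1,-7,8.5],[0,0.43,0,16,2,-10.5,8.5],[0,0.57,0,21.5,3,-14,8.5],[0,0.70,0,27,4,-17,8.5]]]'; python3 -c "
from h import *
plan([.479,.038,.33],3.4)"
```

```text
t: 2.45
ee_pos: [0.4678, 0.101, 0.3422]
tool_rot: [-1.246, 1.148, -1.149]
force: [2.1, 0.8, -0.6]
grip_width: 0.0848
t 2.45 ee [0.4678 0.101  0.3422] turn [-0.001  0.022 -0.001] shift [6.37 1.22 0.6 ] rows>= 1.2 F [ 2.1  0.8 -0.6] g 0.0848
```

```bash
python3 -c "
from h import *
import pickle
s=arm.read_state();d=arm.read_camera('wrist');save('w1',d);pickle.dump((d,s),open('w1.pkl','wb'));print(s['ee_pos'])"
```

```text
[0.46777209 0.10095328 0.34223312]
```

View pics/w1.png

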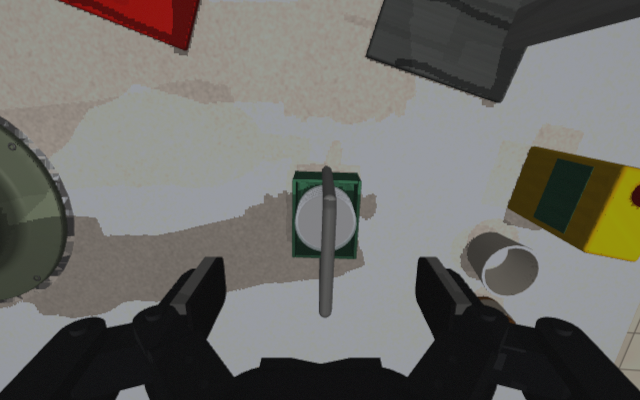

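```bash
python3 -m jog '[[[0,0.02,0,3.5,0.5,1,8.5],[0,0.02,0,3.5,0.5,1,8.5]]]'; python3 -c "
from h import *
import pickle
s=arm.read_state();d=arm.read_camera('wrist');save('w2',d);pickle.dump((d,s),open('w2.pkl','wb'));print(s['ee_pos'])"
```

```text
t: 2.75
ee_pos: [0.4811, 0.0666, 0.337]
tool_rot: [-1.238, 1.163, -1.164]
force: [0.5, -0.4, -0.4]
grip_width: 0.085
[0.48106478 0.06664205 0.33700083]
```

View pics/w2.png

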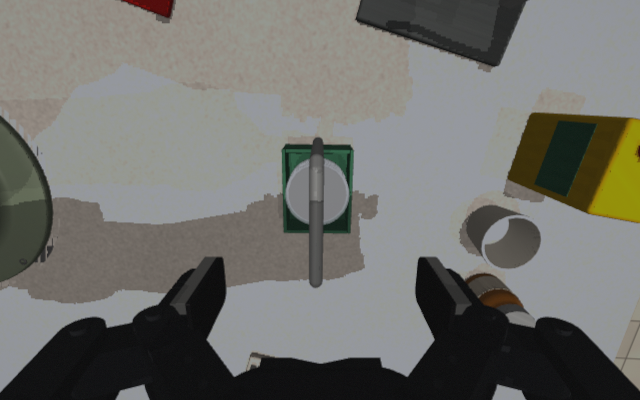

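Run:
```python
from h import *
import pickle
o=pickle.load(open('p0.pkl','rb'))
T=cam(o['top'][0]);S=cam(o['scene'][0]);W1=cam(*pickle.load(open('w1.pkl','rb')));W2=cam(*pickle.load(open('w2.pkl','rb')))
near=[(W1,(325,313)),(W2,(316,284))]
print(tri(near)); print(tri(near+[(T,(225+738/5,100+492/5)),(S,(265+82/5,150+240/5))]))
# axis line at z=.15
for W,pts in [(W1,[(325,310),(328,250),(329,205)]),(W2,[(316,282),(316.5,230),(317.5,170)])]:
    print([atz(W,*p,.15).round(4).tolist() for p in pts])
    print('box rim corners z.045')
print([atz(W1,*p,.045).round(4).tolist() for p in [(293,172),(360,172),(358,257),(294,257)]])
print([atz(W2,*p,.045).round(4).tolist() for p in [(283,146),(353,146),(352,233),(284,232)]])
```

```text
(array([ 0.48300288, -0.02363576,  0.1366947 ]), [array([-0.1,  0. ]), array([ 0.1, -0. ])])
(array([ 0.4824433 , -0.01768774,  0.14606423]), [array([0. , 0.8]), array([-0.3, -0.3]), array([-1.1, -0.5]), array([-0.9,  0. ])])
[[0.4818, -0.0108, 0.15], [0.4791, 0.0505, 0.15], [0.4763, 0.0918, 0.15]]
box rim corners z.045
[[0.4825, -0.0136, 0.15], [0.48, 0.036, 0.15], [0.4778, 0.0874, 0.15]]
box rim corners z.045
[[0.4376, 0.0947, 0.045], [0.5138, 0.1009, 0.045], [0.5239, -0.0057, 0.045], [0.445, -0.0122, 0.045]]
[[0.4388, 0.0901, 0.045], [0.5156, 0.0949, 0.045], [0.5238, -0.008, 0.045], [0.4429, -0.0117, 0.045]]
```

```bash
python3 -c "
from h import *
plan([.480,.041,.204],3.5)"
```

```text
t 2.8 ee [0.4808 0.0682 0.3371] turn [0.    0.003 0.   ] shift [ 2.7  13.31 -0.25] rows>= 2.5 F [-0.9  1.   0.1] g 0.0847
```

```bash
python3 -m jog '[[[0,0,0,2.7,4,-0.2,8.5],[0,0,0,2.7,8,-0.2,8.5],[0,0,0,2.7,11,-0.2,8.5],[0,0,0,2.7,13.3,-0.2,8.5],[0,0,0,2.7,13.3,-0.2,8.5]]]'; python3 -m jog '[[[0,0,0,0,0,0,4],[0,0,0,0,0,0,1],[0,0,0,0,0,0,0],[0,0,0,0,0,0,0],[0,0,0,0,0,0,0]]]'; python3 -m jog '[[[0,0,0,0,0,0,0],[0,0,0,0,-1,0,0],[0,0,0,0,-2,0,0]]]';python3 -c "
from h import *
import pickle
s=arm.read_state();d=arm.read_camera('wrist');save('w3',d);pickle.dump((d,s),open('w3.pkl','wb'));plan([.480,.041,.304],3.5)"
```

```text
t: 3.42
ee_pos: [0.4798, 0.0425, 0.2032]
tool_rot: [-1.242, 1.161, -1.159]
force: [-0.5, -0.4, 1.2]
grip_width: 0.0851
t: 4.05
ee_pos: [0.4805, 0.0418, 0.2045]
tool_rot: [-1.239, 1.161, -1.16]
force: [-1.7, 0.7, 7.8]
grip_width: 0.0097
t: 4.42
ee_pos: [0.4804, 0.0417, 0.2248]
tool_rot: [-1.24, 1.161, -1.161]
force: [-0.2, 0.2, -3.6]
grip_width: 0.0102
t 4.47 ee [0.4809 0.0417 0.2259] turn [-0.002  0.005 -0.   ] shift [ 0.06 -7.81 -0.08] rows>= 1.4 F [ 0.8 -0.2 -0.5] g 0.0101
```

View pics/w3.png

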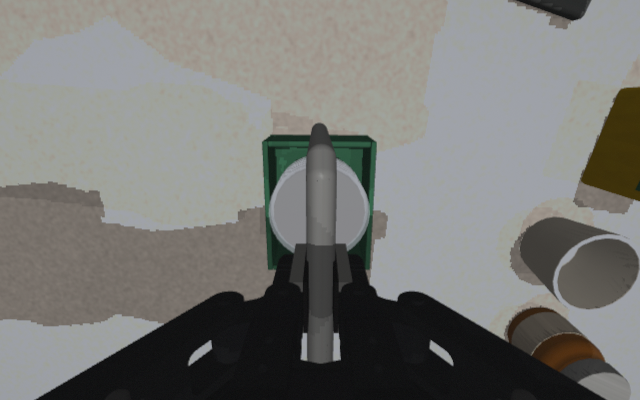

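```bash
python3 -m jog '[[[0,0,0,0,-2,0,0],[0,0,0,0,-4,0,0],[0,0,0,-1,-6,0,0],[0,0.05,0,-2.5,-7.5,0,0],[0,0.1,0,-4.5,-8,-0.2,0]]]'; python3 -c "
from h import *
plan([.475,.22,.306],-13.5)"
```

```text
t: 5.1
ee_pos: [0.4757, 0.0868, 0.3053]
tool_rot: [-1.19, 1.235, -1.236]
force: [0.4, -0.1, -3.1]
grip_width: 0.0101
t 5.1 ee [0.4757 0.0868 0.3053] turn [-0.001  0.199 -0.001] shift [-13.31  -0.06  -0.55] rows>= 2.4 F [ 0.4 -0.1 -3.1] g 0.0101
```

```bash
python3 -m jog '[[[0,0.04,0,-2.5,0,-0.1,0],[0,0.08,0,-5.5,0,-0.2,0],[0,0.12,0,-8.5,0,-0.3,0],[0,0.16,0,-11.5,0,-0.5,0],[0,0.2,0,-13.3,0,-0.5,0]]]'; python3 -c "
from h import *
import pickle
s=arm.read_state();d=arm.read_camera('wrist');save('w4',d);pickle.dump((d,s),open('w4.pkl','wb'));plan([.475,.31,.306],-13.5)"
```

```text
t: 5.72
ee_pos: [0.4747, 0.2211, 0.3043]
tool_rot: [-1.089, 1.38, -1.379]
force: [0.7, -1.6, -3.2]
grip_width: 0.0099
t 5.78 ee [0.4746 0.2231 0.3042] turn [ 0.     0.001 -0.001] shift [-8.46 -0.17 -1.98] rows>= 1.6 F [-0.4  4.  -3.5] g 0.0099
```

View pics/w4.png

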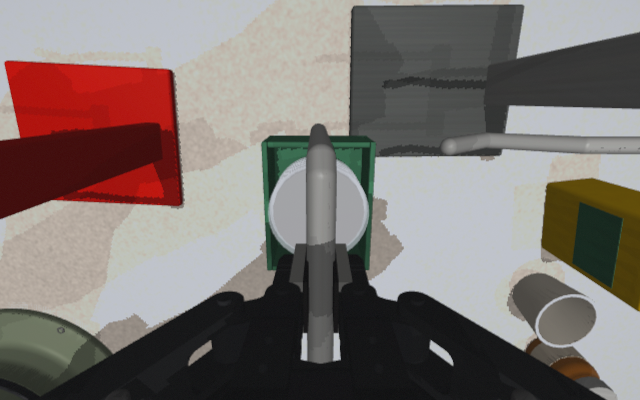

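```bash
python3 -m jog '[[[0,0,0,-2,0,-0.5,0],[0,0,0,-4.5,0,-1,0],[0,0,0,-7,0,-1.6,0],[0,0,0,-8.4,0,-2,0],[0,0,0,-8.4,0,-2,0]]]'; python3 -c "
from h import *
import pickle
s=arm.read_state();d=arm.read_camera('wrist');save('w5',d);pickle.dump((d,s),open('w5.pkl','wb'));plan([.475,.31,.306],-13.5)"
```

```text
t: 6.4
ee_pos: [0.4748, 0.307, 0.3038]
tool_rot: [-1.091, 1.378, -1.379]
force: [-0.6, -0.5, -2.6]
grip_width: 0.01
t 6.45 ee [0.475  0.3059 0.3039] turn [0.    0.002 0.001] shift [-0.4  -0.21 -0.09] rows>= 0.1 F [-0.3 -0.5 -3.1] g 0.0101
```

View pics/w5.png

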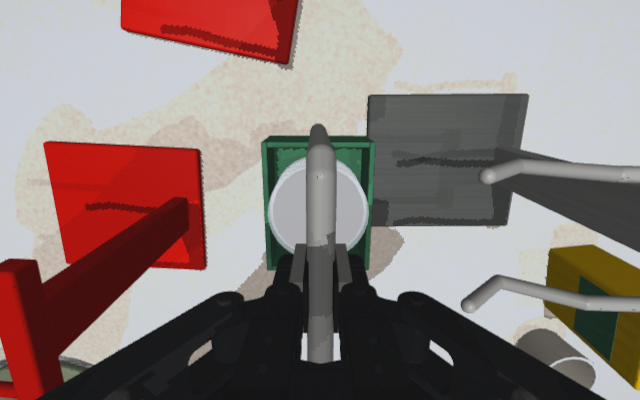

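```bash
python3 - <<'E'
from h import *
import pickle
o=pickle.load(open('p0.pkl','rb'))
T=cam(o['top'][0]);S=cam(o['scene'][0])
d4,s4=pickle.load(open('w4.pkl','rb'));d5,s5=pickle.load(open('w5.pkl','rb'))
W4=cam(d4,s4);W5=cam(d5,s5)
tm,e=tri([(W4,(449,146)),(W5,(471,304))]);print('tip m wrist',tm,e)
print(tri([(W4,(449,146)),(W5,(471,304)),(T,(225+198/5,100+352/5)),(S,(265+516/5,150+90/5))]))
print('tip p',tri([(W5,(489,177)),(T,(225+65/5,100+322/5)),(S,(265+618/5,150+80/5))]))
Rt=R.from_rotvec(s5['tool_rot'])
def tl(P): return Rt.inv().apply(P-s5['ee_pos'])
for n,p,z in [('tip p',(489,177),.228),('tip m',(471,304),.228),('p end',(625,173),.226),('m end',(590,301),.226),('m2',(635,305),.226),('p kink',(562,167),.226)]:
    P=atz(W5,*p,z);print(n,P.round(4),'tool',tl(P).round(4))
# box in tool frame at bar(-.054) + .105 
Tc=np.array(d5['T_tool_cam'])
K=W5[0]
for p,y in [((263,138),.159),((375,138),.159),((263,270),.159),((319,150),.054)]:
    r=Tc[:3,:3]@np.linalg.inv(K)@np.array([*p,1.]);o_=Tc[:3,3];q=o_+r*(y-o_[1])/r[1];print('box',q.round(4))
E
python3 - <<'E'
import cv2
a=cv2.imread('pics/w5.png')
cv2.imwrite('pics/w5a.png',cv2.resize(a[130:330,420:640],None,fx=3.6,fy=3,interpolation=cv2.INTER_CUBIC))
cv2.imwrite('pics/w5b.png',cv2.resize(a[100:370,220:420],None,fx=3,fy=2.2,interpolation=cv2.INTER_CUBIC))
E
```

```text
tip m wrist [0.54549679 0.26019515 0.22352503] [array([ 1.3, -0.2]), array([-1.2,  0. ])]
(array([0.54524508, 0.25965007, 0.22172373]), [array([-0.6,  0.5]), array([-3., -1.]), array([-0.3, -1. ]), array([-0.4, -0.1])])
tip p (array([0.56045585, 0.32734836, 0.22115368]), [array([-4.1, -0.6]), array([-0.4, -1.1]), array([-0.5, -0.1])])
tip p [0.5592 0.3289 0.228 ] tool [-0.0409  0.0758  0.0771]
tip m [0.5445 0.2636 0.228 ] tool [0.0261 0.0758 0.0779]
p end [0.6212 0.3157 0.226 ] tool [-0.0423  0.0777  0.1405]
m end [0.6057 0.2496 0.226 ] tool [0.0257 0.0778 0.1406]
m2 [0.6286 0.2417 0.226 ] tool [0.0281 0.0778 0.1647]
p kink [0.593  0.3253 0.226 ] tool [-0.0451  0.0777  0.1109]
box [-0.0494  0.159  -0.0394]
box [-0.0494  0.159   0.038 ]
box [ 0.0525  0.159  -0.0446]
box [-0.0563  0.054  -0.0003]
```

View pics/w5a.png

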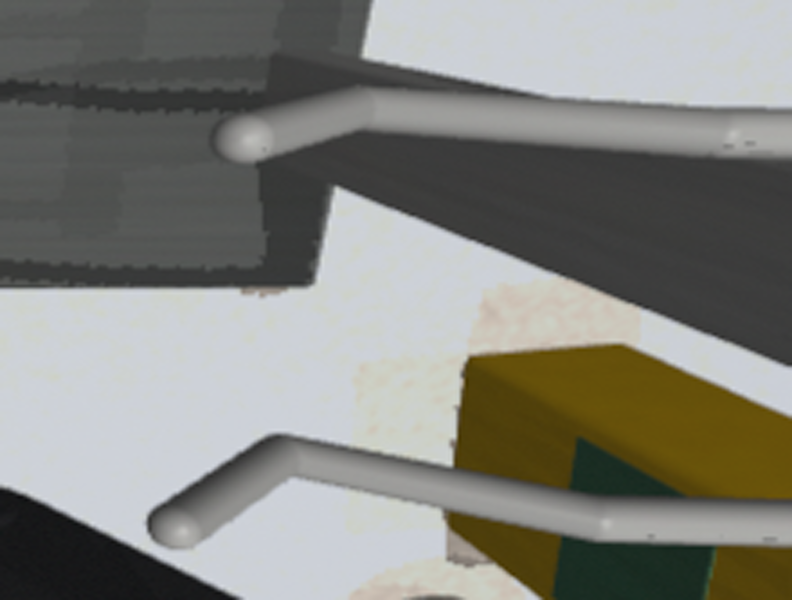

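View pics/w5b.png

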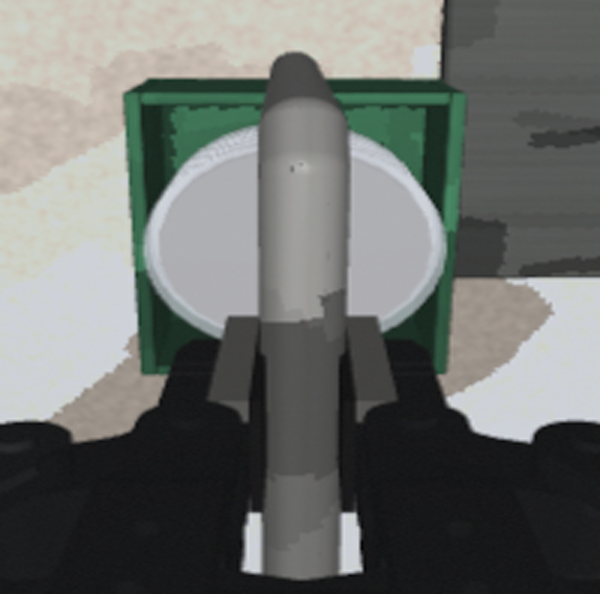

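```bash
python3 -m jog '[[[0,0,0,-0.6,0,0,0],[0,0,0,-0.6,-0.2,1.5,0],[0,0,0,-0.6,-0.2,3.5,0],[0,0,0,-0.6,-0.2,5.5,0],[0,0,0,-0.6,-0.2,5.5,0]]]'; python3 -c "
from h import *
import pickle
s=arm.read_state();d=arm.read_camera('wrist');save('w6',d);pickle.dump((d,s),open('w6.pkl','wb'));plan([.475,.31,.306],-13.5)"
```

```text
t: 7.08
ee_pos: [0.5318, 0.2974, 0.3061]
tool_rot: [-1.088, 1.38, -1.382]
force: [-0.7, 0.0, -2.1]
grip_width: 0.0097
t 7.12 ee [0.5308 0.2981 0.306 ] turn [-0. -0.  0.] shift [ 0.14 -0.   -5.7 ] rows>= 1.0 F [-0.5  0.1 -3.2] g 0.0098
```

View pics/w6.png

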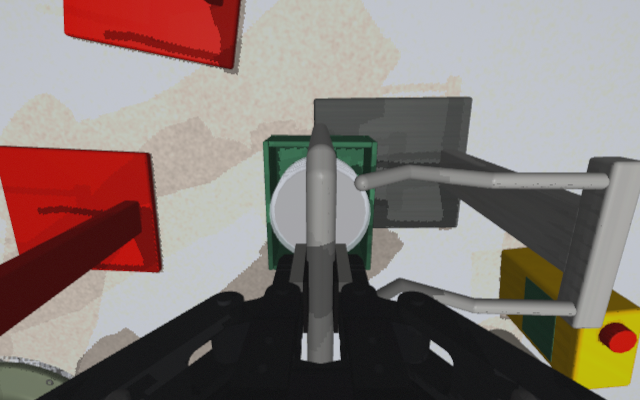

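Run:
```python
from h import *
import pickle
d,s=pickle.load(open('w6.pkl','rb'));W=cam(d,s)
Rt=R.from_rotvec(s['tool_rot'])
for n,p in [('tip p',(362,184)),('kp',(497,181)),('km',(472,302)),('root p',(605,181)),('root m',(574,309))]:
    for z in (.222,):
        P=atz(W,*p,z);print(n,P.round(4),'tool',Rt.inv().apply(P-s['ee_pos']).round(4))
```

```text
tip p [0.5601 0.3271 0.222 ] tool [-0.0355  0.0841  0.0204]
kp [0.6239 0.3132 0.222 ] tool [-0.037   0.0841  0.0857]
km [0.6051 0.2482 0.222 ] tool [0.0306 0.0842 0.0827]
root p [0.6747 0.301  0.222 ] tool [-0.037   0.0842  0.138 ]
root m [0.659  0.2307 0.222 ] tool [0.0351 0.0842 0.1392]
```

```bash
python3 -m jog '[[[0,0,0,-0.1,0,1.5,0],[0,0,0,-0.1,0,3,0],[0,0,0,-0.1,0,4.5,0],[0,0,0,-0.1,0,4.9,0],[0,0,0,-0.1,0,4.9,0]]]';python3 -m jog '[[[0,0,0,0,1,0,0],[0,0,0,0,2,0,0],[0,0,0,0,3,0,0],[0,0,0,0,3.6,0,0],[0,0,0,0,3.6,0,0]]]'; python3 -c "
from h import *
import pickle
s=arm.read_state();d=arm.read_camera('wrist');save('w7',d);pickle.dump((d,s),open('w7.pkl','wb'));plan([.475,.31,.306],-13.5)
d=arm.read_camera('scene');cv2.imwrite('pics/s7.png',cv2.resize(d['frame'][100:260,300:460,::-1],None,fx=3.7,fy=3.7,interpolation=cv2.INTER_CUBIC))"
```

```text
t: 7.75
ee_pos: [0.5779, 0.2885, 0.3059]
tool_rot: [-1.089, 1.38, -1.38]
force: [0.4, -0.2, -2.6]
grip_width: 0.01
t: 8.38
ee_pos: [0.5778, 0.2886, 0.2697]
tool_rot: [-1.09, 1.38, -1.38]
force: [0.3, 0.1, -2.0]
grip_width: 0.0099
t 8.43 ee [0.5779 0.2887 0.27  ] turn [0.    0.002 0.   ] shift [  0.31  -3.59 -10.5 ] rows>= 2.0 F [ 0.7  0.1 -2.5] g 0.0099
```

View pics/w7.png

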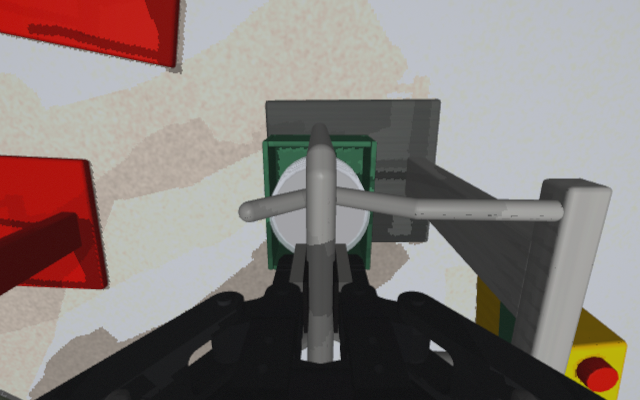

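View pics/s7.png

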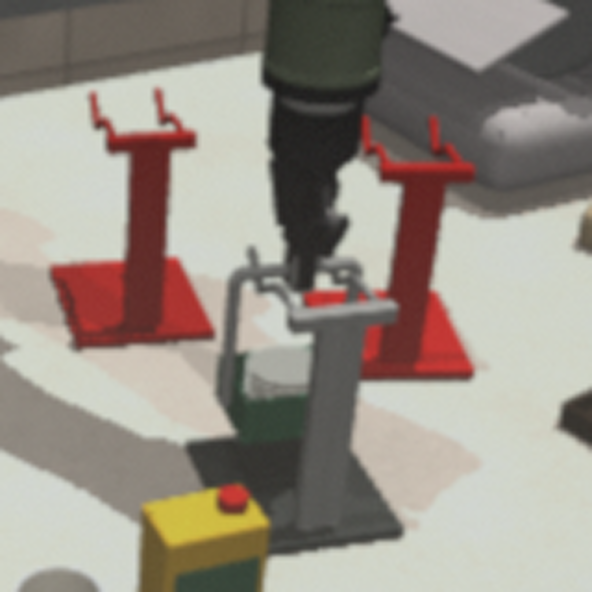

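```bash
python3 -m jog '[[[0,0,0,0,0.2,0,0],[0,0,0,0,0.4,0,0],[0,0,0,0,0.4,0,0]]]';python3 -m jog '[[[0,0,0,0,0.2,0,0],[0,0,0,0,0.2,0,0]]]'
```

```text
t: 8.85
ee_pos: [0.579, 0.2885, 0.2671]
tool_rot: [-1.086, 1.378, -1.38]
force: [6.1, -0.2, 3.1]
grip_width: 0.01
t: 9.1
ee_pos: [0.5796, 0.2885, 0.2661]
tool_rot: [-1.084, 1.377, -1.38]
force: [6.3, -1.8, 13.1]
grip_width: 0.0098
```

```bash
python3 -m jog '[[[0,0,0,0,-0.1,0.2,0],[0,0,0,0,-0.1,0.3,0],[0,0,0,0,-0.1,0.3,0]]]'
```

```text
t: 9.48
ee_pos: [0.5806, 0.2884, 0.2661]
tool_rot: [-1.089, 1.38, -1.378]
force: [-7.2, -0.1, 11.7]
grip_width: 0.01
```

```bash
python3 -m jog '[[[0,0,0,0,-0.1,-0.2,0],[0,0,0,0,-0.1,-0.2,0]]]';  python3 -m jog '[[[0,0,0,0,0,0,2],[0,0,0,0,0,0,4],[0,0,0,0,0,0,6],[0,0,0,0,0,0,6],[0,0,0,0,0,0,6]]]'; python3 -c "
from h import *
import pickle
s=arm.read_state();d=arm.read_camera('wrist');save('w8',d);pickle.dump((d,s),open('w8.pkl','wb'));plan([.58,.288,.4],-13.5)
d=arm.read_camera('scene');cv2.imwrite('pics/s8.png',cv2.resize(d['frame'][100:260,300:460,::-1],None,fx=3.7,fy=3.7,interpolation=cv2.INTER_CUBIC))"
```

```text
t: 9.72
ee_pos: [0.5793, 0.2884, 0.2668]
tool_rot: [-1.087, 1.379, -1.38]
force: [2.6, -1.0, 5.3]
grip_width: 0.0097
t: 10.35
ee_pos: [0.5788, 0.2884, 0.266]
tool_rot: [-1.089, 1.38, -1.38]
force: [0.2, 0.2, -0.3]
grip_width: 0.0599
t 10.4 ee [0.5788 0.2884 0.266 ] turn [0.    0.002 0.   ] shift [ 1.00e-02 -1.34e+01  1.30e-01] rows>= 2.4 F [ 0.9  0.1 -0.4] g 0.0599
```

View pics/w8.png

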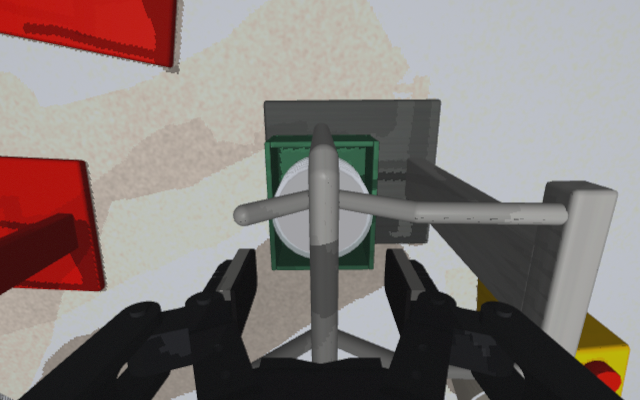

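View pics/s8.png

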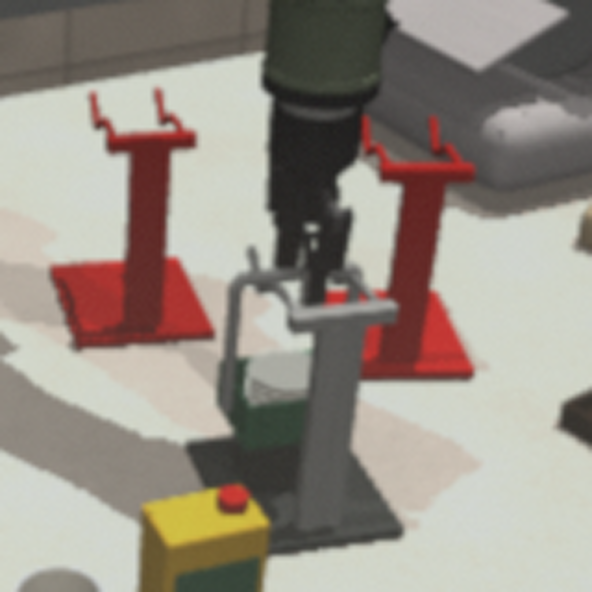

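```bash
python3 -m jog '[[[0,0,0,0,-1.5,0.1,6],[0,0,0,0,-4,0.1,6],[0,0,0,0,-8,0.1,6],[0,0,0,0,-12,0.1,6],[0,0,0,0,-15,0.1,6]]]'; python3 -c "
from h import *
plan([.50,.10,.42],-13.5);plan([.40,-.291,.30],-15)
s=arm.read_state();d=arm.read_camera('wrist');save('w9',d);print(s['joints'].round(2))
d=arm.read_camera('scene');cv2.imwrite('pics/s9.png',cv2.resize(d['frame'][100:260,300:460,::-1],None,fx=3.7,fy=3.7,interpolation=cv2.INTER_CUBIC))"
```

```text
t: 11.08
ee_pos: [0.5799, 0.288, 0.4191]
tool_rot: [-1.087, 1.379, -1.38]
force: [0.2, 0.4, 0.4]
grip_width: 0.06
t 11.07 ee [0.5799 0.288  0.4191] turn [-0.002  0.001 -0.001] shift [20.14 -0.12 -3.41] rows>= 3.7 F [0.2 0.4 0.4] g 0.06
t 11.07 ee [0.5799 0.288  0.4191] turn [-0.002  0.027 -0.001] shift [60.51 11.82 -4.08] rows>= 11.2 F [0.2 0.4 0.4] g 0.06
[-0.81  0.5   0.41  1.4  -0.2   1.28 -0.62]
```

View pics/s9.png

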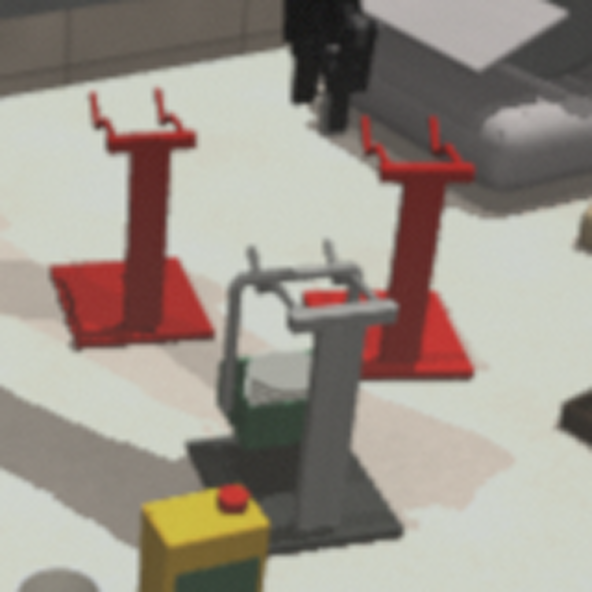

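View pics/w9.png

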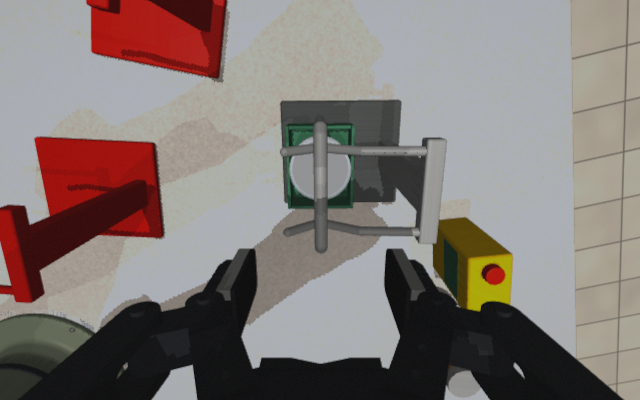

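```bash
python3 -m jog '[[[0,0,0,5,0,-1,3],[0,0,0,10.5,0,-2,0],[0,0,0,16,0,-3,0],[0,0,0,21.5,0,-4,0],[0,0,0,27,0,-5,0]]]'; python3 -m jog '[[[0,0,0,5,0,-0.5,0],[0,0,0,10.5,1,-1,0],[0,0,0,16,3,-1,0],[0,0.03,0,21.5,6,-1,0],[0,0.03,0,25,9,-1,0]]]'; python3 -c "
from h import *
plan([.40,-.291,.30],-15)"
```

```text
t: 11.8
ee_pos: [0.4675, 0.0354, 0.4165]
tool_rot: [-1.089, 1.379, -1.379]
force: [1.4, -0.2, -0.1]
grip_width: 0.0
t: 12.42
ee_pos: [0.3999, -0.2059, 0.3259]
tool_rot: [-1.07, 1.401, -1.403]
force: [1.6, 0.2, -0.2]
grip_width: -0.0
t 12.43 ee [ 0.3999 -0.2059  0.3259] turn [-0.001 -0.004 -0.   ] shift [8.21 2.6  2.24] rows>= 1.6 F [ 1.6  0.2 -0.2] g -0.0
```

```bash
python3 -c "
from h import *
import pickle
s=arm.read_state();d=arm.read_camera('wrist');save('w10',d);pickle.dump((d,s),open('w10.pkl','wb'))"
python3 -m jog '[[[0,0,0,3,0,0.8,0],[0,0,0,6,1,1.6,0],[0,0,0,6,1,1.6,0]]]'; python3 -c "
from h import *
import pickle
s=arm.read_state();d=arm.read_camera('wrist');save('w11',d);pickle.dump((d,s),open('w11.pkl','wb'));print(s['ee_pos'])"
```

```text
t: 12.85
ee_pos: [0.4, -0.2676, 0.316]
tool_rot: [-1.072, 1.403, -1.403]
force: [0.0, -0.8, 0.4]
grip_width: -0.0002
[ 0.39995785 -0.26755655  0.31595522]
```

View pics/w10.png

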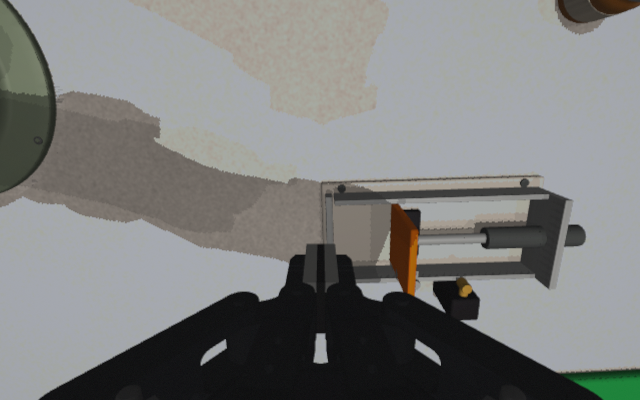

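View pics/w11.png

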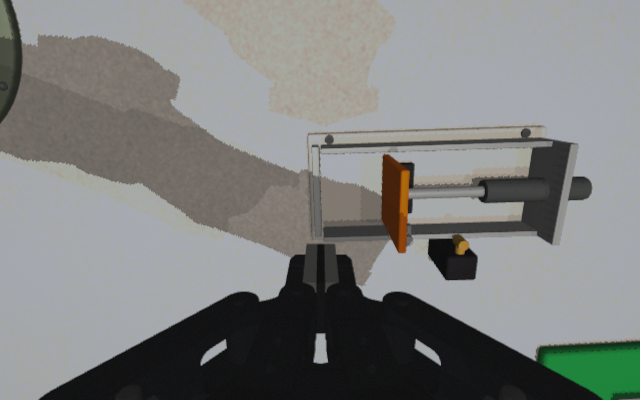

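Run:
```python
import cv2
a=cv2.imread('pics/w11.png')
cv2.imwrite('pics/w11a.png',cv2.resize(a[120:270,300:500],None,fx=4,fy=4,interpolation=cv2.INTER_CUBIC))
a=cv2.imread('pics/w10.png')
cv2.imwrite('pics/w10a.png',cv2.resize(a[170:320,310:510],None,fx=4,fy=4,interpolation=cv2.INTER_CUBIC))
```

```text
(no output)
```

View pics/w11a.png

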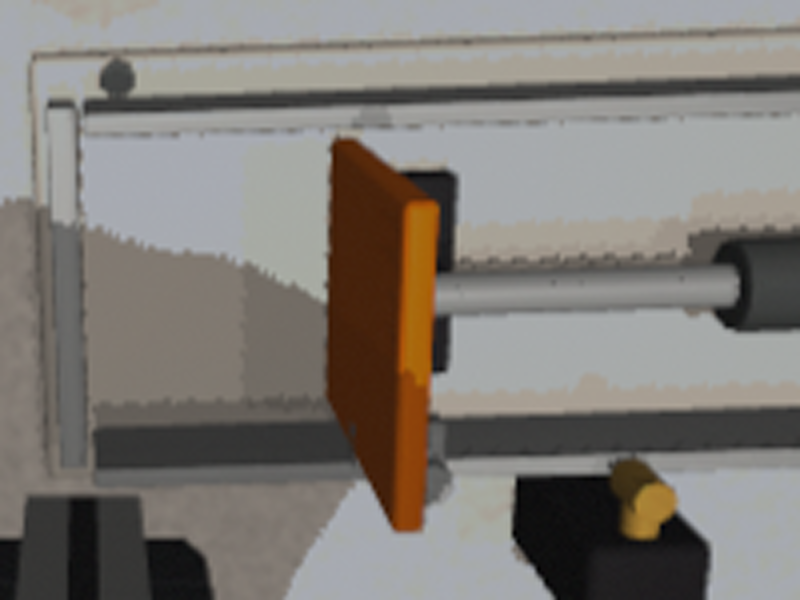

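View pics/w10a.png

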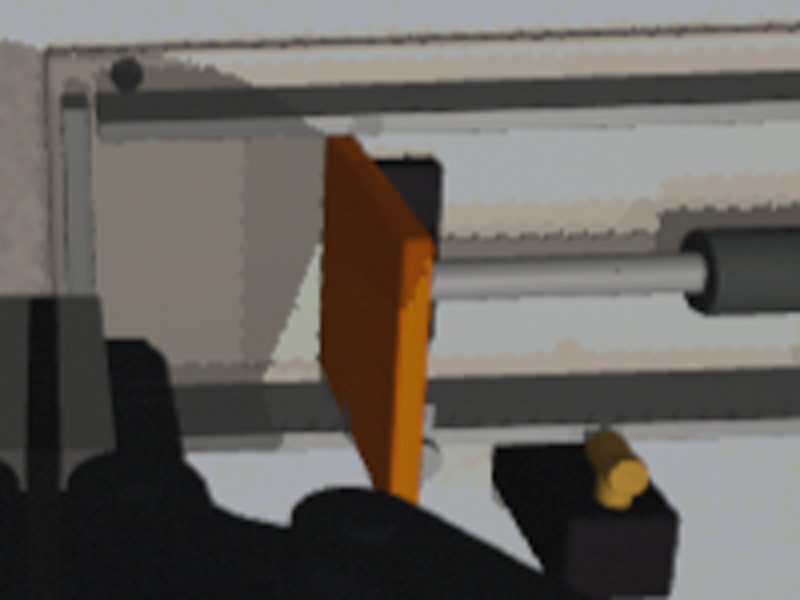

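Run:
```python
from h import *
import pickle
d0,s0=pickle.load(open('w10.pkl','rb'));d,s=pickle.load(open('w11.pkl','rb'));W0=cam(d0,s0);W=cam(d,s)
print(tri([(W0,(411,229.5)),(W,(401.7,170.5))]))
Rt=R.from_rotvec(s['tool_rot'])
A=atz(W,401.7,170.5,.105);B=atz(W,398.5,251.7,.105)
r=A-B;print(A,B,np.linalg.norm(r),np.degrees(np.arctan2(-r[0],r[1])))
M=(A+B)/2;print('mid',M,'tool',Rt.inv().apply(M-s['ee_pos']))
a,b=[atz(W,300+u/4,120+v/4,.012) for u,v in [(33,55),(800,30)]];print('base edge',np.degrees(np.arctan2(*(b-a)[1::-1])))
a,b=[atz(W,300+u/4,120+v/4,.045) for u,v in [(90,128),(800,117)]];print('rail',a,np.degrees(np.arctan2(*(b-a)[1::-1])))
a,b=[atz(W,300+u/4,120+v/4,.045) for u,v in [(100,478),(780,460)]];print('rail',a,np.degrees(np.arctan2(*(b-a)[1::-1])))
f=np.radians(-13.5);fx=np.array([np.cos(f),np.sin(f),0])
for k in (.045,): plan([*(M-fx*k)[:2],.135],-13.5)
```

```text
(array([ 0.47288763, -0.27168285,  0.10331763]), [array([ 0.1, -0. ]), array([-0.1,  0. ])])
[ 0.47265482 -0.27123915  0.105     ] [ 0.45463768 -0.34696984  0.105     ] 0.07784442689835878 -13.382494485237649
mid [ 0.46364625 -0.30910449  0.105     ] tool [0.02310552 0.21093117 0.07251707]
base edge -13.459682009544705
rail [ 0.40817048 -0.24626053  0.045     ] -14.406565400000655
rail [ 0.38498118 -0.3424502   0.045     ] -13.63571830643285
t 12.9 ee [ 0.4002 -0.2664  0.3161] turn [ 0.001 -0.03   0.   ] shift [ 2.58 18.11  2.75] rows>= 3.4 F [ 0.1 -0.6 -0.5] g 0.0001
```

```bash
python3 -m jog '[[[0,-0.02,0,2.6,3,2,0],[0,-0.02,0,2.6,7,2.7,0],[0,-0.02,0,2.6,11,2.7,0],[0,-0.02,0,2.6,15,2.7,0],[0,-0.02,0,2.6,18.1,2.7,0]]]'; python3 -m jog '[[[0,0,0,0,0,0.5,0],[0,0,0,0,0,1,0],[0,0,0,0,0,2,0],[0,0,0,0,0,3,0],[0,0,0,0,0,3,0]]]'; python3 -c "
from h import *
import pickle
plan([.463,-.309,.135],-14)
s=arm.read_state();d=arm.read_camera('wrist');save('w12',d)"
```

```text
t: 13.52
ee_pos: [0.4202, -0.2968, 0.1341]
tool_rot: [-1.084, 1.386, -1.385]
force: [0.9, 0.1, 0.8]
grip_width: -0.0003
t: 14.15
ee_pos: [0.4503, -0.3054, 0.136]
tool_rot: [-1.083, 1.385, -1.387]
force: [-3.8, 4.2, 11.8]
grip_width: 0.0005
t 14.15 ee [ 0.4503 -0.3054  0.136 ] turn [-0.001  0.001  0.   ] shift [0.04 0.1  1.32] rows>= 0.2 F [-3.8  4.2 11.8] g 0.0005
```

View pics/w12.png

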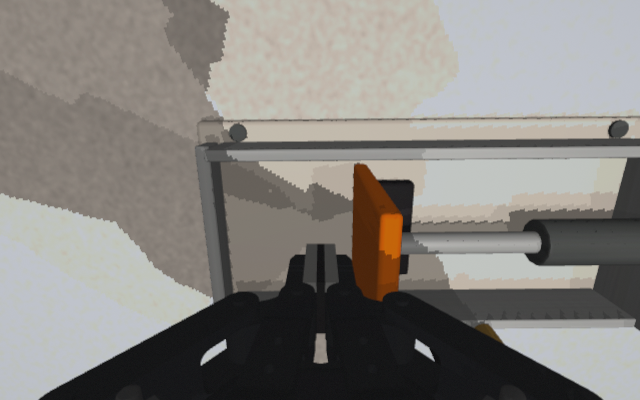

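```bash
python3 -m jog '[[[0,0,0,0,0,-1,0],[0,0,0,0,-1,-3,0],[0,0,0,0,-3,-3,0],[0,0,0,0,-5,-3,0],[0,0,0,0,-5,-3,0]]]'; python3 -c "
from h import *
s=arm.read_state();print(s['joints'].round(2),s['t'])
plan([.42,-.298,.19],76)
c=arm.read_camera('scene');cv2.imwrite('pics/s12.png',cv2.resize(c['frame'][170:310,110:290,::-1],None,fx=4,fy=4,interpolation=cv2.INTER_CUBIC))"
```

```text
t: 14.82
ee_pos: [0.421, -0.2983, 0.1866]
tool_rot: [-1.083, 1.384, -1.388]
force: [0.7, -0.4, -0.2]
grip_width: 0.0002
[ 0.12  0.58  0.52  2.01 -0.46  0.66  0.7 ] 14.825
t 14.82 ee [ 0.421  -0.2983  0.1866] turn [-0.002 -1.57   0.003] shift [-0.   -0.34 -0.11] rows>= 9.0 F [ 0.7 -0.4 -0.2] g 0.0002
```

View pics/s12.png

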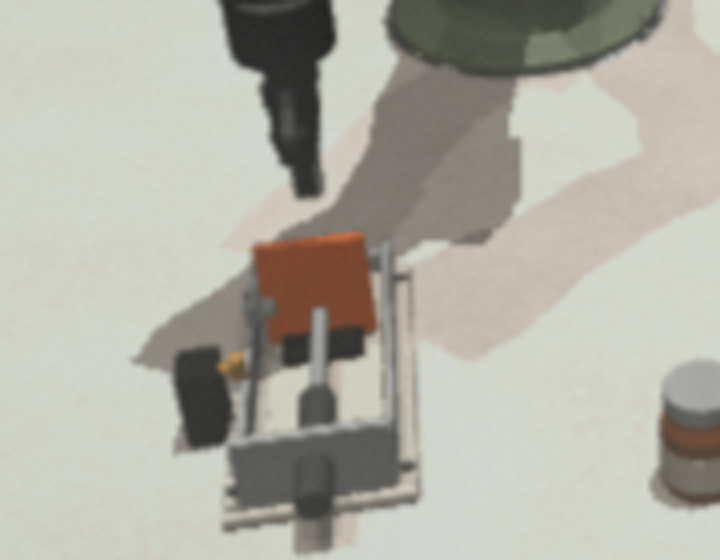

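```bash
python3 -m jog '[[[0,-0.17,0,0,0,0,0],[0,-0.35,0,0,0,0,0],[0,-0.52,0,0,0,0,0],[0,-0.7,0,0,0,0,0],[0,-0.87,0,0,0,0,0]]]'; python3 -c "
from h import *
s=arm.read_state();print(s['joints'].round(2),s['t'])
plan([.42,-.298,.19],76)"
```

```text
t: 15.5
ee_pos: [0.42, -0.2978, 0.1845]
tool_rot: [-1.444, 0.733, -0.732]
force: [-0.6, -0.3, -0.7]
grip_width: 0.0003
[ 0.3   0.54  0.27  2.   -0.24  0.63  1.36] 15.5
t 15.5 ee [ 0.42   -0.2978  0.1845] turn [-0.    -0.695 -0.001] shift [ 0.02 -0.55 -0.01] rows>= 4.0 F [-0.6 -0.3 -0.7] g 0.0003
```

```bash
python3 -m jog '[[[0,-0.17,0,0,0,0,0],[0,-0.35,0,0,0,0,0],[0,-0.52,0,0,1,0,0],[0,-0.69,0,0,3,0,0],[0,-0.69,0,0,4.8,0,0]]]'; python3 -c "
from h import *
s=arm.read_state();print(s['joints'].round(2),s['t'])
plan([.463,-.309,.138],76)"
```

```text
t: 16.12
ee_pos: [0.4199, -0.2979, 0.136]
tool_rot: [-1.561, 0.198, -0.198]
force: [-0.3, -0.5, 0.1]
grip_width: -0.0002
[ 0.45  0.61  0.07  2.02 -0.08  0.52  1.9 ] 16.125
t 16.12 ee [ 0.4199 -0.2979  0.136 ] turn [-0.001 -0.008 -0.   ] shift [ 4.45 -0.2   0.  ] rows>= 0.8 F [-0.3 -0.5  0.1] g -0.0002
```

Now push along tool +x (which points along the feeder's x).

```bash
python3 -m jog '[[[0,-0.01,0,1,0,0,0],[0,-0.01,0,2,0,0,0],[0,-0.01,0,3,0,0,0],[0,-0.01,0,4,0,0,0],[0,-0.01,0,4,0,0,0]]]'; python3 -c "
from h import *
plan([.463,-.309,.138],76)
d=arm.read_camera('wrist');save('w13',d)
c=arm.read_camera('scene');cv2.imwrite('pics/s13.png',cv2.resize(c['frame'][170:310,110:290,::-1],None,fx=4,fy=4,interpolation=cv2.INTER_CUBIC))"
```

```text
t: 16.75
ee_pos: [0.459, -0.308, 0.1371]
tool_rot: [-1.562, 0.192, -0.192]
force: [-5.1, 0.9, 1.7]
grip_width: 0.0001
t 16.75 ee [ 0.459  -0.308   0.1371] turn [ 0. -0. -0.] shift [ 0.42 -0.09  0.  ] rows>= 0.1 F [-5.1  0.9  1.7] g 0.0001
```

View pics/s13.png

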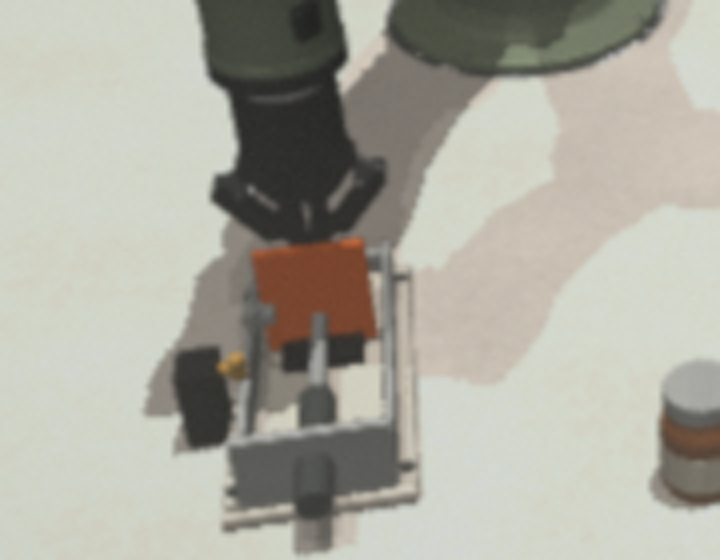

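View pics/w13.png

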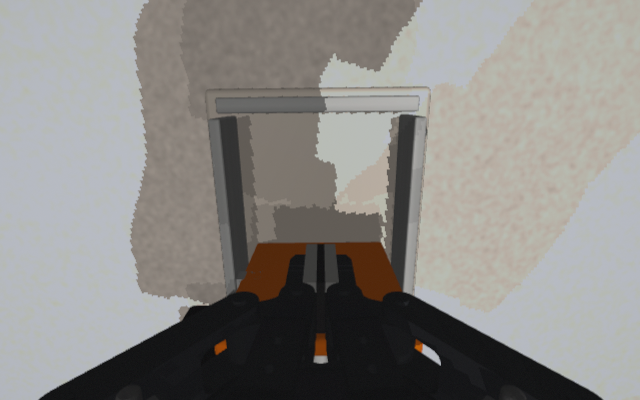

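```bash
python3 -m jog '[[[0,0,0,1,0,0,0],[0,0,0,2,0,0,0],[0,0,0,3,0,0,0],[0,0,0,4,0,0,0],[0,0,0,4.5,0,0,0]]]'; python3 -m jog '[[[0,0,0,0.5,0,0,0],[0,0,0,1,0,0,0],[0,0,0,1.5,0,0,0],[0,0,0,2,0,0,0],[0,0,0,2.5,0,0,0]]]';python3 -c "
from h import *
plan([.463,-.309,.138],76)"
```

```text
t: 17.48
ee_pos: [0.501, -0.3186, 0.1368]
tool_rot: [-1.561, 0.195, -0.19]
force: [-23.4, 6.9, 9.1]
grip_width: -0.0004
t: 18.1
ee_pos: [0.5249, -0.3248, 0.1364]
tool_rot: [-1.561, 0.195, -0.19]
force: [-10.3, 3.0, -1.1]
grip_width: 0.0002
t 18.1 ee [ 0.5249 -0.3248  0.1364] turn [-0.    -0.001 -0.004] shift [-6.39 -0.14  0.02] rows>= 1.2 F [-10.3   3.   -1.1] g 0.0002
```

```bash
python3 -m jog '[[[0,0,0,0.4,0,0,0],[0,0,0,0.8,0,0,0],[0,0,0,0.8,0,0,0],[0,0,0,0.8,0,0,0]]]';python3 -c "
from h import *
plan([.463,-.309,.138],76)
d=arm.read_camera('wrist');save('w14',d)
c=arm.read_camera('scene');save('s14full',c);cv2.imwrite('pics/s14.png',cv2.resize(c['frame'][170:310,110:290,::-1],None,fx=4,fy=4,interpolation=cv2.INTER_CUBIC))
c=arm.read_camera('top');save('t14',c);cv2.imwrite('pics/t14a.png',cv2.resize(c['frame'][130:250,400:560,::-1],None,fx=5,fy=5,interpolation=cv2.INTER_CUBIC))"
```

```text
t: 18.6
ee_pos: [0.5326, -0.3266, 0.1364]
tool_rot: [-1.561, 0.195, -0.19]
force: [-10.3, 3.1, -1.6]
grip_width: 0.0001
t 18.6 ee [ 0.5326 -0.3266  0.1364] turn [-0.001 -0.001 -0.004] shift [-7.18 -0.14  0.01] rows>= 1.3 F [-10.3   3.1  -1.6] g 0.0001
```

View pics/s14.png

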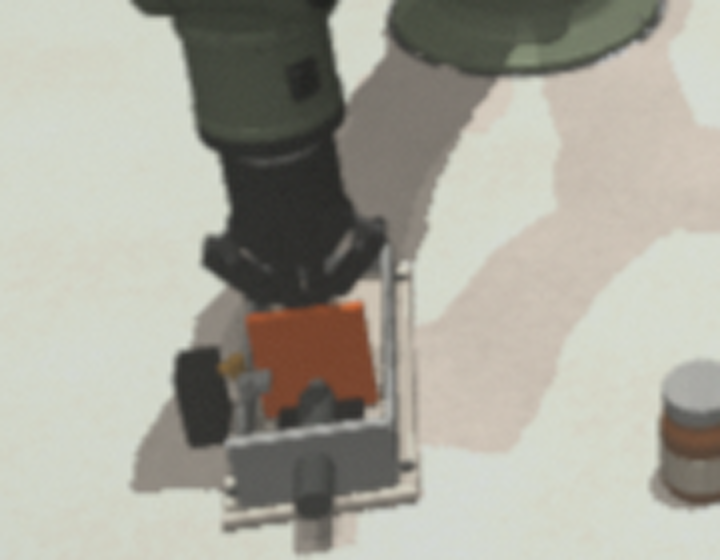

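View pics/s14full.png

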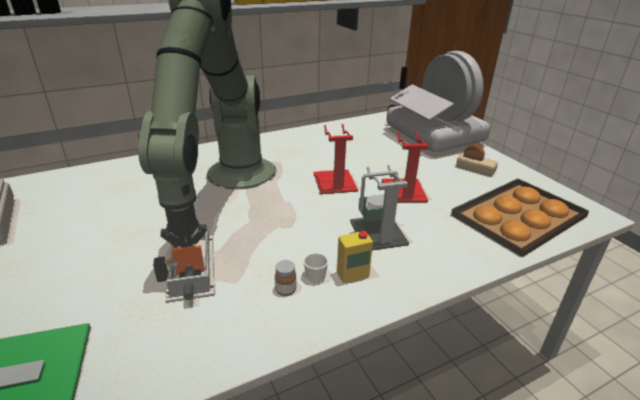

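View pics/t14.png

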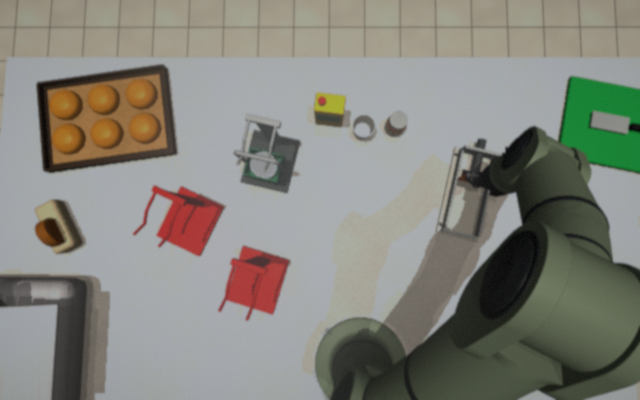

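View pics/w14.png

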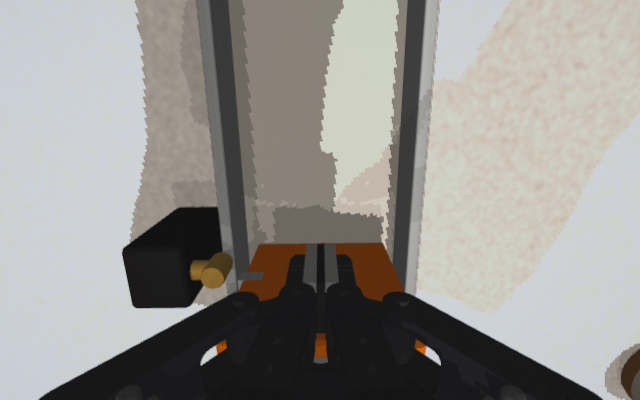

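Run:
```python
from h import *
c=cam(arm.read_camera('scene'))
A=[atz(c,130+u/6,210+v/6,.105) for u,v in [(424,112),(262,130)]]
B=[atz(c,110+u/4,170+v/4,.105) for u,v in [(363,306),(248,318)]]
f=np.radians(-14);fx=np.array([np.cos(f),np.sin(f),0])
print([(b-a).round(4) for a,b in zip(A,B)],[round((b-a)@fx,4) for a,b in zip(A,B)])
s=arm.read_state();print(s['t'],s['ee_pos'],s['force'],np.abs(s['qd']).max())
```

```text
[array([ 0.084 , -0.0198,  0.    ]), array([ 0.0821, -0.0198,  0.    ])] [np.float64(0.0863), np.float64(0.0844)]
18.8 [ 0.53254347 -0.32659597  0.13639569] [-9.80640893  3.46359363 -1.98216192] 0.0011017002629711368
```

Travel is about 0.085 m, steady at about 10.5 N, and the caddy is hanging, so I'm handing in.

```bash
python3 -c "
from h import *
print(arm.finish_job())
s=arm.read_state();print(s['t'],s['ee_pos'],s['force'])"
```

```text
the job is handed in; nothing more can be done
None
the job is handed in; nothing more can be done
```

I hung the green caddy by its bar in the dip of the grey steel hook stand and let go. I then pushed the feeder's orange paddle back past its click and handed the job in at about 18.8 s, still holding it there. No verdict is reported.

- **Caddy:** after I let go, the wrist picture shows the bar across both prongs in the V, and the scene view shows the caddy upright. In the views just before hand-in it still hung there, with the arm well away. I did not measure its final offset from the seat in numbers.
- **Paddle:** travel was 0.084–0.086 m, measured in the scene picture. That agrees with about 83 mm worked out from the tool position. The force rose to about 25 N at the click and then settled at about 10.5 N. The arm was still, and the wrist picture shows the tooth past the brass plunger.
- **Tin, jar and tub:** they look unmoved in the before and after pictures; I did not measure this.
- **One mishap:** my first push, with the jaws lined up along the chute, gave about 12 N upward, probably from a finger linkage catching the paddle's top edge. I backed off, turned the gripper a quarter turn and pushed again cleanly.

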